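# Seat a well plate in the imager's drawer and shut the drawer

## Task

The lidded well plate has been set down askew on the plate imager's open drawer. With the fingertips, push it along the tray until it sits square in its corner, flush against both metal stops, and then push the drawer fully shut. Never pick up or tip the plate, and leave everything else on the bench where it is.

Things in the scene. Friction and masses are not known exactly. Their poses are not given: they have to be found in the camera images.
- imager: Cream plate imager fixed to the bench: 360 deep (own x), 300 wide (own y), 240 tall. Origin: centre of its underside, on the bench; own x points from its front to its back, z up. Front face at own x = -180, upright to 126 above the bench, then a screen panel slopes back to x = -105 at the top. The drawer comes out to -x through a dark mouth in the face, 190 wide, 60 to 110 above the bench.
- drawer (a joint): How far the drawer is pulled out, in m: 0 fully shut (end stop), at most 0.165. It starts well out. It slides stiffly on runners (about 7 N to move) and stays where it is left.
- drawer_front (a point): Middle of the upright front face of the drawer's cream front block, 52 above the bench; axes as the imager's. Block: 180 wide, 35 to 70 above the bench, 50 deep, its top level with the tray. Push this face along +x to shut the drawer; when shut it still stands 50 in front of the imager's front face.
- plate_home (a point): Where the plate's origin lies when seated: on the black tray, 70 above the bench; axes as the imager's; moves with the drawer (shut: 80 behind the front face). The tray is flat, 180 wide; its -y edge is 105 from this point; no lip at its front or -y side. The -x end of the front block's top is 130 from here.
- back_stop (a point): Middle of the face of the bright aluminium back stop on the tray, 8 tall and 150 long along own y: the plate's long +x side goes flush against it. Axes as the imager's; the point is 4 above the tray.
- side_stop (a point): Middle of the face of the bright aluminium side stop on the tray, 8 tall and 70 long along own x: the plate's short +y side goes flush against it. Axes as the imager's; the point is 4 above the tray.
- plate: White 24-well plate with clear lid (one piece), loose on the tray: 85.5 (own x) by 127.8 (own y) by 20 tall, 70 to 140 g. Origin: centre of its underside. Seated, its axes are the imager's; it starts 10 to 40 mm short of the back stop, 12 to 25 short of the side stop, turned up to 0.15 rad.
- spare_plate: Bystander: open 24-well plate on the bench, 85.5 by 127.8 by 20 tall; origin: centre of its underside.
- dishes: Bystander: stack of three clear round dishes, 91 across, 48 tall; origin: centre of its underside.
- wash_bottle: Bystander: wash bottle with red cap, 60 across, 180 tall with its spout; origin: centre of its underside.
- tip_box: Bystander: blue pipette-tip box with clear lid, 85 by 125 by 65 tall; origin: centre of its underside.
- tube_rack: Bystander: orange rack of small capped tubes, 60 by 200 by 46 tall; origin: centre of its underside.
- forceps: Bystander: steel forceps lying flat, 130 long (own x), 11 wide, 8 tall; origin: centre of its underside.
- slide_box: Bystander: wooden slide box lying on top of the imager, 100 by 180 by 30 tall; origin: centre of its underside.
Not all that is in view belongs to the job. Leave any blue look-alike of the plate alone.

How it is judged:
By the outcome, as a careful person would: the job done as asked, in the order asked, and still so for the second after the job is handed in, with the robot touching nothing.
It also fails if it takes over 69 s, if anything falls off the work surface, if the arm or the gripper's body presses on something with over 40 N, if the wrist force passes 120 N, or if a joint passes its speed limit or range.

## Robot

A 6-joint arm with a two-finger parallel gripper is mounted at the origin on the work surface. World frame = base frame: x ahead of the robot, y to its left, z up, the work surface at z = 0. Lengths are in mm, angles in rad, forces in N, time in s.
With the tool pointing down it reaches from about 350 to 875 mm from the base axis. Payload 4.2 kg.
Tool frame: the origin (TCP) lies between the finger pads; the fingertips stand 25 mm ahead of it and the grasp point (between the pads) lies 6 mm ahead of it; z points along the fingers, y is the line along which they close (so a half turn about z gives the same grasp; the last joint's range is limited). The gripper opens to 85 mm and grips with 20 to 120 N. Pads are 22 mm wide; open, the fingers measure 114 mm over their backs; the gripper's body (76 mm by 85 mm) begins 54 mm behind the grasp point. The pads swing forward as they close: fully open they stand 13 mm farther back than shut.
Start: joints at [-0.99, 0.385, 0.008, 0, -1.194, -0.259], TCP at [197.687, -592.89, 223.712] pointing down, gripper open.
Joint ranges: [-3.14, 3.14], [-1.21, 2.06], [-1.07, 1.41], [-3.16, 2.05], [-2.99, -0.16], [-3.1, 3.1]. Speed limits (rad/s): [2.79, 2.79, 3.14, 3.14, 3.14, 3.14].

## Interface

Orientations are given as a unit quaternion [x, y, z, w].
In Python, from bench import arm gives the robot as it stands.
- The arm moves only by the shell command python3 -m pendant 'ROWS'. ROWS is JSON, a list of rows, each a list of 7 numbers: the shift along the tool's x, y, z in m, then the turn, a rotation vector about the tool's x, y, z in degrees, then the finger opening in m, from 0 to 0.0854. In form: [[x, y, z, wx, wy, wz, fingers], ...]. A call has 1 to 12 rows; each row shifts and turns the commanded pose from where the row before left it, along the tool's axes as they then stand; what a row does not reach is not made up. A row lasts 1/10 s, in which the tool goes at most 50 mm and 8.59 degrees, less where a joint would pass 70% of its speed; a pose out of reach is approached as far as the arm can. A call is refused whole if a number of a shift passes 0.05 or a number of a turn 8.59, either way. A call with a gripper value outside its range is refused whole. The fingers move at their own pace and stop on an object; the grip force is fixed at half the most. Time passes only in rows, so rows that do not move let the fingers close. It gives the time, the measured TCP pose, the force, the opening and the grip force at its end, in the units of the state.
- arm.read_state(): the state, without advancing time (a new reading comes with each control period).
- arm.get_image(name): name is "side" or "top" or "wrist"; returns a dict with "image" (420x560x3 uint8, red, green, blue), "fx", "fy", "cx", "cy" (pixels), "xyz" and "rotation" of the camera in the world. Camera axes: x right, y down, z forward; pixel columns grow to the right and rows downward; lengths in mm; the calibration is good to about 2 mm. The wrist camera is an equidistant fisheye: a pixel r from the principal point sees the ray r / f radians off the axis. A picture is of the moment at which its call begins. There is no depth.
- arm.job_done(): hands the job in; it is judged then, once.
The state is a dict: "clock": time; "joints": joint angles; "joint_vel": joint speeds; "joint_efforts": joint torques, N m; "position": TCP position; "ee_rot": TCP orientation; "contact_force": force on the tool from outside, world axes, zero at the start; "wrist_torque": the same for the moment, N m; "gripper_width": finger opening in mm; "grasp_force": force on a finger pad.
Only numpy, scipy, OpenCV 4.12 (cv2) and the standard library are available. Lean on these libraries where they do the work, as an engineer would, in place of code of your own. Each camera call takes 0.05 s, during which the arm holds its last target. There are 200 camera calls.

## Working session

There is one attempt and no reset: what is moved stays moved. The work goes in short steps, Python scripts to look and compute and a shell command to move; the robot and the scene stay as the last step left them, time stands still between calls to the robot, and variables do not carry over. Pictures are saved under pics/ and viewed, at most 10 in all, crops included, and the job is handed in when it is done.

```bash
mkdir -p pics; ls; python3 - <<'E'
from bench import arm
import cv2,numpy as np
for n in ["side","top","wrist"]:
    d=arm.get_image(n); cv2.imwrite(f"pics/{n}0.png",d["image"][:,:,::-1])
    print(n,{k:np.round(v,4).tolist() for k,v in d.items() if k!="image"})
s=arm.read_state();print(s)
E
```

```text
pics
side {'fx': 413.1096, 'fy': 413.1096, 'cx': 283.313, 'cy': 214.2136, 'xyz': [444.9396, 885.7292, 720.8289], 'rotation': [-0.05, 0.8715, -0.4875, 0.0182]}
top {'fx': 535.3432, 'fy': 535.3432, 'cx': 283.2534, 'cy': 202.6226, 'xyz': [314.5735, -19.5451, 1811.7469], 'rotation': [-0.7036, 0.707, -0.0506, 0.0515]}
wrist {'fx': 325.1923, 'fy': 325.1923, 'cx': 277.71, 'cy': 210.1474, 'xyz': [126.7399, -616.6201, 372.9495], 'rotation': [0.5786, 0.8021, 0.121, 0.0856]}
{'clock': 0.15, 'joints': array([-9.90376977e-01,  3.85370308e-01,  6.96397163e-03, -3.28778081e-04,
       -1.19399066e+00, -2.58634730e-01]), 'joint_vel': array([-0.00039867, -0.00285332,  0.00373144,  0.00081683, -0.00064541,
        0.00116929]), 'joint_efforts': array([-4.61420277e-04, -3.92678118e+01,  1.88581789e+01,  4.18865830e+00,
       -3.41845247e-03, -5.75692795e-06]), 'position': array([ 197.55597109, -592.49534511,  222.89161992]), 'ee_rot': array([-1.60139175e-01,  9.87094109e-01,  7.93175519e-04, -1.86443255e-04]), 'contact_force': array([-0.03900558,  0.50092802, -0.99183229]), 'wrist_torque': array([ 0.03430535, -0.01714499, -0.00079247]), 'grasp_force': 0.0, 'gripper_width': 85.37616186805352}
```

View pics/top0.png

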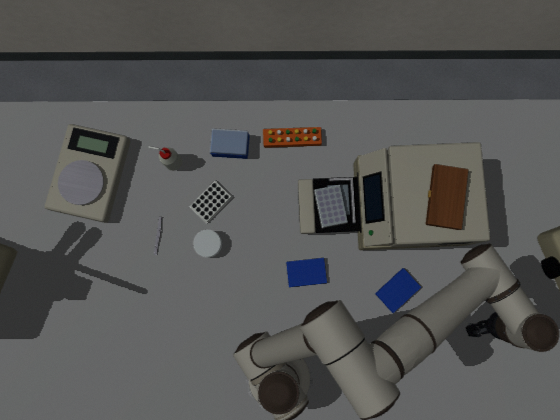

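View pics/side0.png

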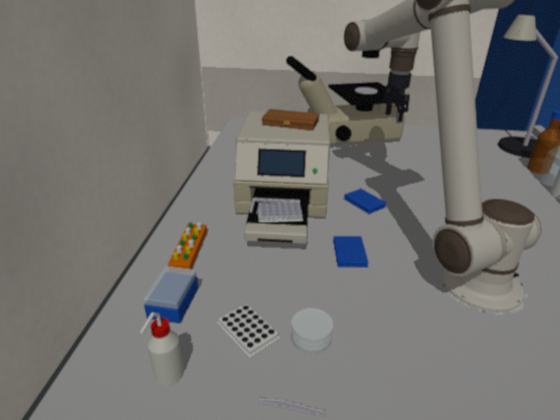

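The top view shows the drawer's front block at about (306,206), the white lidded plate on the black tray at (331,206), the side stop near (342,179) and the back stop near (354,200). The imager's +x points image-right, roughly world −y. There are three look-alikes: the white plate on the tray (331,206), the blue ones at (307,272) and (399,290), and the open spare at (210,201). Only the first is white, lidded and on the tray, so it is the one meant. I'll enlarge it to confirm and measure roughly.

```bash
cat > h.py <<'E'
from bench import arm
import cv2,numpy as np
from scipy.spatial.transform import Rotation as R
def ray(d,uv):
    uv=np.atleast_2d(np.asarray(uv,float)); p=(uv-[d["cx"],d["cy"]])/[d["fx"],d["fy"]]
    if d.get("fish"):
        r=np.linalg.norm(p,axis=1,keepdims=True); v=np.hstack([p/np.maximum(r,1e-9)*np.sin(r),np.cos(r)])
    else: v=np.hstack([p,np.ones((len(p),1))])
    return R.from_quat(d["rotation"]).apply(v) if np.size(d["rotation"])==4 else v@np.asarray(d["rotation"]).T
def pl(d,uv,z):
    v=ray(d,uv); c=np.asarray(d["xyz"]); return c+v*((z-c[2])/v[:,2:3])
def proj(d,P):
    P=np.atleast_2d(np.asarray(P,float))-d["xyz"]; v=R.from_quat(d["rotation"]).inv().apply(P)
    if d.get("fish"):
        s=np.linalg.norm(v[:,:2],axis=1,keepdims=True); q=v[:,:2]/np.maximum(s,1e-9)*np.arctan2(s,v[:,2:3])
    else: q=v[:,:2]/v[:,2:3]
    return q*[d["fx"],d["fy"]]+[d["cx"],d["cy"]]
def get(n):
    d=arm.get_image(n); d["fish"]=n=="wrist"; return d
def crop(d,x0,y0,x1,y1,k,name):
    cv2.imwrite("pics/"+name,cv2.resize(d["image"][y0:y1,x0:x1,::-1],None,fx=k,fy=k,interpolation=cv2.INTER_CUBIC))
E
python3 - <<'E'
from h import *
d=get("top"); crop(d,290,160,400,240,7,"topc.png")
for n,uv,z in [("plate",(331,206),90),("front block L edge mid",(299,206),70),("imager FL top",(390,146),240),("imager BR",(485,241),240),("imager FR",(392,248),240),("imager BL",(480,144),240)]:
    print(n,pl(d,uv,z).round(0))
E
```

```text
plate [[ 553. -173.   90.]]
front block L edge mid [[557. -70.  70.]]
imager FL top [[ 714. -341.  240.]]
imager BR [[ 427. -610.  240.]]
imager FR [[ 407. -336.  240.]]
imager BL [[ 719. -612.  240.]]
```

View pics/topc.png

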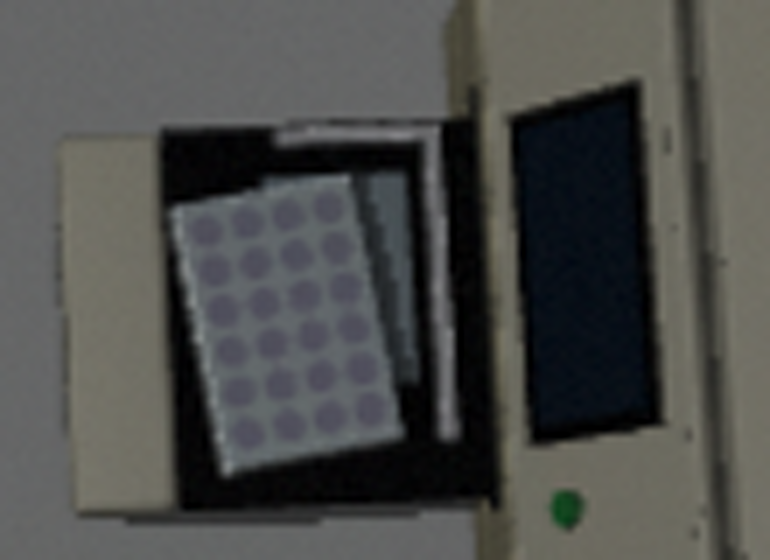

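The crop confirms the white lidded plate on the black tray, with the L-shaped bright stops up and right of it. The plate's crop corners are (168,208), (352,175), (405,437) and (223,475). The back stop face runs (420,145)–(440,440) and the side stop face (280,146)–(420,142).

```bash
cat > m.py <<'E'
from h import *
d=get("top")
f=lambda a,z: pl(d,np.array(a)/7+[290-.43,160-.43],z)[:,:2]
P=f([(168,208),(352,175),(405,437),(223,475)],90); print("plate",P.round(0).tolist(),P.mean(0).round(1))
e=lambda a,b:np.arctan2(*(b-a)[::-1])
print("plate edges",[np.linalg.norm(P[i]-P[i-1]).round(1) for i in range(4)], "y axis ang",e(P[2],P[1]),e(P[3],P[0]), "from x",e(P[0],P[1])+np.pi/2,e(P[3],P[2])+np.pi/2)
B=f([(420,145),(440,440)],78);S=f([(280,146),(420,142)],78);F=f([(60,140),(75,513)],70)
print("back",B.round(0).tolist(),e(B[1],B[0]));print("side",S.round(0).tolist(),e(S[0],S[1])+np.pi/2);print("front",F.round(0).tolist(),e(F[1],F[0]))
E
python3 m.py
```

```text
plate [[609.0, -117.0], [624.0, -203.0], [501.0, -225.0], [484.0, -141.0]] [ 554.2 -171.6]
plate edges [np.float64(127.2), np.float64(87.4), np.float64(124.9), np.float64(86.0)] y axis ang 0.1771985457452151 0.18780687209026523 from x 0.17472527487521639 0.20132799294326387
back [[640.0, -237.0], [501.0, -243.0]] 0.04409224801401527
side [[640.0, -171.0], [642.0, -237.0]] 0.024041064645546895
front [[645.0, -68.0], [468.0, -73.0]] 0.030819326072582216
```

```bash
python3 -m pendant '[[0,0,-0.045,0,0,0,0.0854],[0,0,-0.045,0,0,0,0.0854],[0,0,-0.04,0,0,0,0.0854],[-0.033,0.025,0,0,0,0,0.0854],[-0.033,0.025,0,0,0,0,0.0854],[-0.033,0.025,0,0,0,0,0.0854],[-0.033,0.025,0,0,0,0,0.0854],[-0.033,0.025,0,0,0,0,0.0854],[-0.033,0.025,0,0,0,0,0.0854],[-0.033,0.025,0,0,0,0,0.0854],[-0.033,0.025,0,0,0,0,0.0854],[-0.033,0.025,0,0,0,0,0.0854]]'
python3 -m pendant '[[-0.033,0.025,0,0,0,0,0.0854],[-0.033,0.025,0,0,0,0,0.0854],[-0.033,0.025,0,0,0,0,0.0854],[-0.033,0.025,0,0,0,0,0.0854],[-0.033,0.025,0,0,0,0,0.0854],[-0.033,0.025,0,0,0,0,0.0854],[0,0,0,0,0,8.5,0.0854],[0,0,0,0,0,8.5,0.0854],[0,0,0,0,0,8.5,0.0854],[0,0,0,0,0,8.5,0.0854],[0,0,0,0,0,8.5,0.0854],[0,0,0,0,0,8.5,0.0854]]'
python3 -m pendant '[[0,0,0,0,0,8.5,0.0854],[0,0,0,0,0,8.5,0.0854],[0,0,0,0,0,8.5,0.0854],[0,0,0,0,0,8.5,0.0854],[0,0,0,0,0,8.5,0.0854],[0,0,0,0,0,8.5,0.0854],[0,0,0,0,0,4,0.0854],[0,0,0,0,0,0,0.0854]]'
python3 - <<'E'
from h import *
d=get("wrist"); cv2.imwrite("pics/w1.png",d["image"][:,:,::-1]); s=arm.read_state(); M=R.from_quat(s["ee_rot"]).as_matrix()
print(s["position"].round(1),M.round(3).tolist(),s["joints"].round(2),d["xyz"])
E
```

```text
clock: 1.45
position: [408.8, -283.9, 353.8]
ee_rot: [-0.16, 0.987, -0.0, 0.0]
contact_force: [-0.4, -0.6, 0.3]
gripper_width: 85.3
grasp_force: 0.0
clock: 2.65
position: [548.6, -80.5, 353.6]
ee_rot: [0.283, 0.959, 0.0, -0.0]
contact_force: [0.6, 0.4, -0.1]
gripper_width: 85.7
grasp_force: 0.0
clock: 3.45
position: [551.2, -118.6, 352.1]
ee_rot: [0.672, 0.74, 0.012, -0.013]
contact_force: [0.6, -0.0, -0.7]
gripper_width: 85.5
grasp_force: 0.0
[ 551.2 -117.8  352.1] [[-0.097, 0.995, -0.003], [0.995, 0.097, 0.036], [0.036, 0.001, -0.999]] [ 0.06  0.22  0.11 -0.04 -1.46 -3.1 ] [544.6581456  -49.69364019 504.8680733 ]
```

View pics/w1.png

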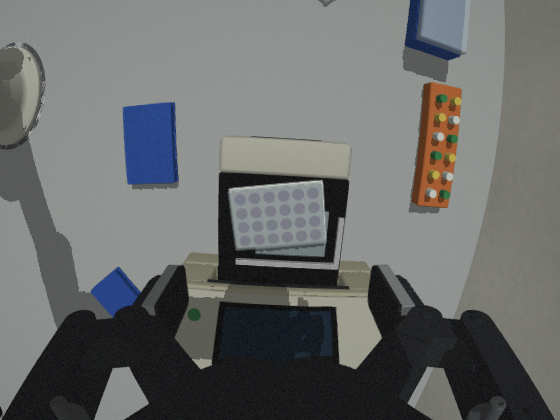

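The wrist view shows the same layout: plate corners about (228,188), (323,181), (327,242), (234,251), with the L-stop at (342,220) and (290,264). Joint 6 is at its limit here, so I'll turn back to a mid-range yaw with tool y along the imager's x, close the fingers and measure from there.

```bash
python3 -m pendant '[[-0.029,0.032,0,0.1,-1,0,0],[-0.029,0.032,0,0.1,-1,0,0],[0,0,0,0,0,-8.5,0],[0,0,0,0,0,-8.5,0],[0,0,0,0,0,-8.5,0],[0,0,0,0,0,-8.5,0],[0,0,0,0,0,-8.5,0],[0,0,0,0,0,-8.5,0],[0,0,0,0,0,-8.5,0],[0,0,0,0,0,-8.5,0],[0,0,0,0,0,-8.5,0],[0,0,0,0,0,-8.5,0]]'
python3 -m pendant '[[0,0,0,0,0,0,0],[0,0,0,0,0,0,0]]'
python3 - <<'E'
from h import *
d=get("wrist"); cv2.imwrite("pics/w2.png",d["image"][:,:,::-1]); crop(d,150,120,430,330,2.85,"w2c.png"); s=arm.read_state(); M=R.from_quat(s["ee_rot"]).as_matrix()
np.savez("w2.npz",**d)
print(s["position"].round(1),M.round(3).tolist(),s["joints"].round(2),d["xyz"])
E
```

```text
clock: 4.7
position: [620.8, -167.5, 350.8]
ee_rot: [-0.01, 1.0, 0.0, -0.001]
contact_force: [0.6, -0.6, -0.5]
gripper_width: -0.1
grasp_force: 0.0
clock: 4.9
position: [620.8, -167.8, 350.9]
ee_rot: [-0.005, 1.0, 0.0, -0.001]
contact_force: [-0.4, -0.4, -0.5]
gripper_width: 0.2
grasp_force: 0.0
[ 620.8 -168.   350.9] [[-1.0, -0.01, -0.002], [-0.01, 1.0, 0.001], [0.002, 0.001, -1.0]] [-0.01  0.37  0.29 -0.   -1.5  -1.55] [ 546.37968548 -168.92792855  501.25688428]
```

View pics/w2c.png

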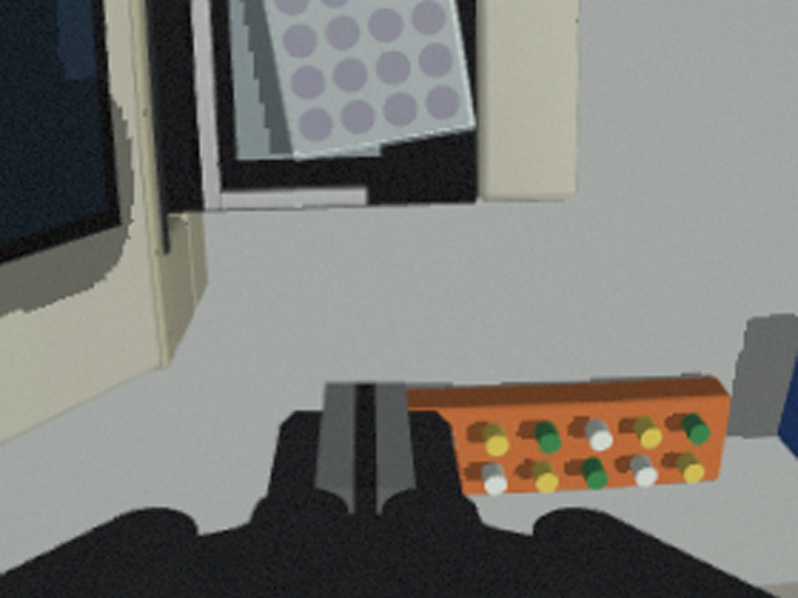

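The crop shows the plate's +y short edge (296,158)–(474,127), the back stop face (214,0)–(221,192), the side stop face (222,190)–(366,187), and the block's front edge at x≈577. The closed fingers are at (365,400).

```bash
python3 - <<'E'
from h import *
d=dict(np.load("w2.npz")); d["fish"]=True
f=lambda a,z: pl(d,np.array(a)/2.85+[150-.3,120-.3],z)[:,:2]
P=f([(296,158),(474,127)],90);B=f([(214,0),(221,192)],78);S=f([(222,190),(366,187)],78);F=f([(578,0),(576,195)],70)
for n,v in zip("PBSF",(P,B,S,F)): print(n,v.round(1).tolist(),(v[1]-v[0]).round(1))
th=np.arctan2((B[1]-B[0])[1],(B[1]-B[0])[0]); th2=np.arctan2((S[0]-S[1])[1],(S[0]-S[1])[0])+np.pi/2
thp=np.arctan2((P[0]-P[1])[1],(P[0]-P[1])[0])+np.pi/2
th3=np.arctan2((F[1]-F[0])[1],(F[1]-F[0])[0]); print("imager y-axis",th,th2,th3,"plate",thp)
a=(th+th2+th3)/3; y=np.array([np.cos(a),np.sin(a)]); x=np.array([y[1],-y[0]])
print("back x",B@x,"side y",S@y,"front x",F@x)
home=x*((B@x).mean()-42.75)+y*((S@y).mean()-63.9); print("home",home)
py=np.array([np.cos(thp),np.sin(thp)]); px=np.array([py[1],-py[0]])
c=P.mean(0)-63.9*py; print("plate c",c,"rel",(c-home)@x,(c-home)@y,"corners", [((c+i*42.75*px+j*63.9*py-home)@np.c_[x,y]).round(1).tolist() for i in(-1,1) for j in (-1,1)])
print("proj check tip",(proj(d,[620.8,-168,351-25])-[150,120])*2.85)
E
```

```text
P [[624.6, -198.8], [609.5, -118.8]] [-15.1  80. ]
B [[553.2, -237.0], [643.3, -235.4]] [90.1  1.6]
S [[642.3, -234.9], [640.5, -167.0]] [-1.8 67.9]
F [[550.7, -68.8], [644.7, -65.0]] [94.   3.8]
imager y-axis 0.0175961602394034 0.026559707058228854 0.04043863941754262 plate 0.1864704385291145
back x [252.47763821 253.43256911] side y [635.43015818 635.54137718] front x [84.2658169  83.11379599]
home [ 577.28515185 -194.00600215]
plate c [ 554.28691132 -170.65023544] rel -23.994904148364526 -22.330595184686985 corners [[-56.1, -92.2], [-76.3, 34.0], [28.3, -78.7], [8.1, 47.5]]
proj check tip [[364.13397389 355.50283349]]
```

```bash
cat > st.py <<'E'
from h import *
s=arm.read_state(); p=s["position"]; a=.028; H=np.array([577,-196.]); y=np.array([np.cos(a),np.sin(a)]); x=np.array([y[1],-y[0]]); q=p[:2]-H
print("t",round(s["clock"],2),"pos",p.round(1),"rel",(q@x).round(1),(q@y).round(1),"F x,y,z",(s["contact_force"][:2]@x).round(1),(s["contact_force"][:2]@y).round(1),s["contact_force"][2].round(1), "yaw",np.degrees(R.from_quat(s["ee_rot"]).as_matrix()[:2,1]).round(2))
E
python3 -m pendant '[[0.023,0.022,0,0,0,-1,0],[0.023,0.022,0,0,0,0,0],[0.023,0.022,0,0,0,0,0],[0,0,0.045,0,0,0,0],[0,0,0.045,0,0,0,0],[0,0,0.045,0,0,0,0],[0,0,0.045,0,0,0,0],[0,0,0.045,0,0,0,0],[0,0,0,0,0,0,0]]' ; python3 st.py
python3 - <<'E'
from h import *
d=get("side"); crop(d,220,140,340,260,5,"s1.png")
E
```

```text
clock: 5.85
position: [544.9, -103.8, 120.1]
ee_rot: [-0.013, 1.0, 0.001, -0.008]
contact_force: [-0.9, -0.2, -0.0]
gripper_width: -0.6
grasp_force: 0.0
t 5.85 pos [ 544.9 -103.8  120.1] rel -93.1 -29.5 F x,y,z 0.2 -0.9 -0.0 yaw [-1.52 57.28]
```

View pics/s1.png

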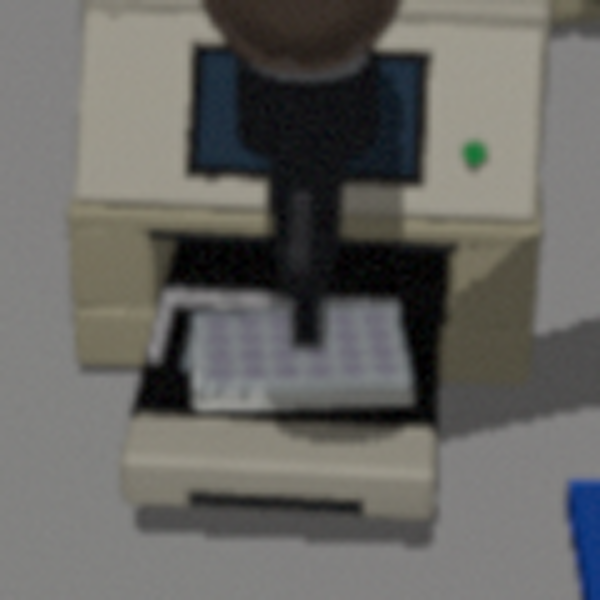

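The side crop shows the fingertip above the plate/front-block boundary, at crop (308,345), with nothing touched. Next I'll descend and push.

```bash
python3 -m pendant '[[0,0,0.009,0,0,0,0],[0,0,0.009,0,0,0,0],[0,0,0,0,0,0,0]]' >/dev/null; python3 st.py
for i in 1; do python3 -m pendant '[[0,-0.005,0,0,0,0,0],[0,-0.005,0,0,0,0,0],[0,-0.005,0,0,0,0,0],[0,0,0,0,0,0,0]]' >/dev/null; python3 st.py; done
```

```text
t 6.2 pos [ 549.8 -103.9  108.4] rel -92.9 -24.6 F x,y,z -0.3 -0.7 -0.1 yaw [-1.65 57.27]
t 6.6 pos [ 550.3 -119.7  108.4] rel -77.0 -24.6 F x,y,z 0.2 0.1 -0.0 yaw [-1.62 57.27]
```

```bash
python3 -m pendant '[[0,0,0.006,0,0,0,0],[0,0,0,0,0,0,0]]' >/dev/null; python3 st.py
python3 -m pendant '[[0,-0.003,0,0,0,0,0],[0,-0.003,0,0,0,0,0],[0,-0.003,0,0,0,0,0],[0,0,0,0,0,0,0],[0,0,0,0,0,0,0]]' >/dev/null; python3 st.py
python3 -m pendant '[[0,-0.002,0,0,0,0,0],[0,-0.002,0,0,0,0,0],[0,0,0,0,0,0,0],[0,0,0,0,0,0,0]]' >/dev/null; python3 st.py
python3 - <<'E'
from h import *
d=get("wrist"); crop(d,130,100,430,325,2.6,"w3.png"); np.savez("w3.npz",**d)
E
```

```text
t 6.8 pos [ 549.4 -118.9  101.1] rel -77.8 -25.4 F x,y,z 0.2 -0.2 -0.1 yaw [-1.66 57.27]
t 7.3 pos [ 550.4 -128.1  102.1] rel -68.6 -24.7 F x,y,z -0.4 -0.7 1.0 yaw [-1.66 57.27]
t 7.7 pos [ 550.5 -132.   102.1] rel -64.7 -24.7 F x,y,z -0.5 0.6 -0.4 yaw [-1.67 57.27]
```

View pics/w3.png

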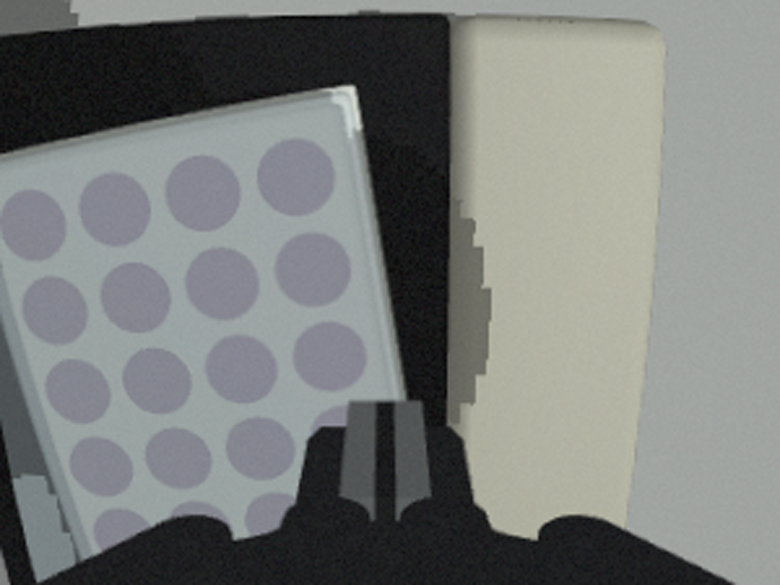

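```bash
python3 - <<'E'
from h import *
d=dict(np.load("w3.npz")); d["fish"]=True
a=.028; H=np.array([577,-196.]); y=np.array([np.cos(a),np.sin(a)]); x=np.array([y[1],-y[0]])
f=lambda c,z:((pl(d,np.array(c)/2.6+[129.7,99.7],z)[:,:2]-H)@np.c_[x,y]).round(1).tolist()
print("plate",f([(355,88),(405,400),(0,155)],90)); print("block edges",f([(449,200),(447,420),(660,150),(640,400)],70))
print("finger tip edges z77",f([(347,402),(425,402)],77),"z90",f([(347,402),(425,402)],90))
P=[[550.5,-132,102-25],[550.5,-132,90],[550.5+11,-132,77],[550.5-11,-132,77]];print((proj(d,P)-[129.7,99.7])*2.6)
E
```

```text
plate [[-58.8, -89.4], [-68.8, -24.8], [15.2, -78.3]]
block edges [[-78.6, -63.6], [-79.4, -10.4], [-126.3, -75.8], [-126.9, -14.8]]
finger tip edges z77 [[-55.9, -18.4], [-73.7, -18.4]] z90 [[-56.5, -24.4], [-73.0, -24.4]]
[[385.61241794 376.60570497]
 [385.73734856 400.62881697]
 [384.21198135 420.48715596]
 [387.07028527 330.70548738]]
```

The w3 view shows the plate has not moved: its near corner is at (355,88). The finger blades, (347–425, 400), overlap its top edge, so the tips sit higher than I assumed. I'll lift, back off over the front block and find the tip height by a light touch there.

```bash
python3 -m pendant '[[0,0,-0.015,0,0,0,0],[0,0.02,0,0,0,0,0],[0,0.02,0,0,0,0,0],[0,0,0.009,0,0,0,0],[0,0,0,0,0,0,0],[0,0,0,0,0,0,0]]' >/dev/null; python3 st.py
python3 -m pendant '[[0,0,0.004,0,0,0,0],[0,0,0.004,0,0,0,0],[0,0,0,0,0,0,0],[0,0,0,0,0,0,0]]' >/dev/null; python3 st.py
python3 -c "
from h import *
d=get('side'); crop(d,230,170,320,240,8,'s2.png')"
```

```text
t 8.35 pos [549.  -92.4 107.6] rel -104.3 -25.0 F x,y,z -0.2 -0.3 -0.9 yaw [-1.67 57.27]
t 8.75 pos [549.3 -92.2  99.9] rel -104.5 -24.8 F x,y,z 0.5 0.2 0.2 yaw [-1.66 57.27]
```

View pics/s2.png

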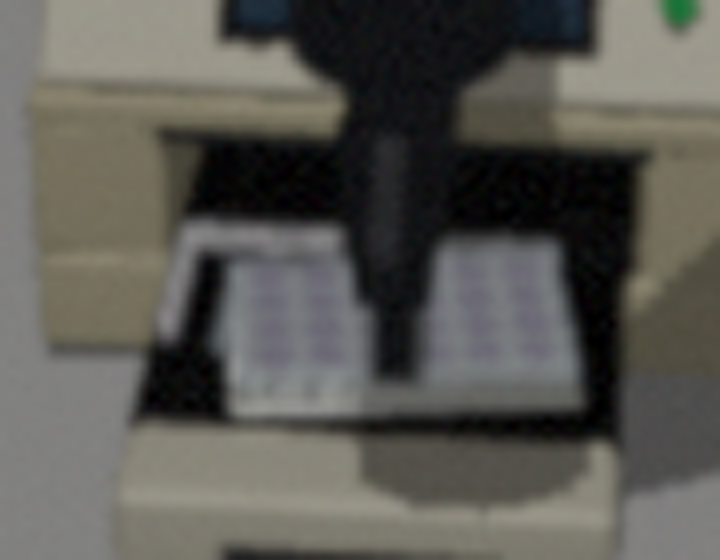

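```bash
python3 - <<'E'
from h import *
d=get("side"); c=np.array(d["xyz"]); v=ray(d,np.array([(397,380)])/8+[229.56,169.56])[0]
for Y in(-92.2,-84): print(c+v*((Y-c[1])/v[1]))
E
```

```text
[549.32954047 -92.2        106.24011453]
[548.45422384 -84.         111.39348172]
```

Both views put the visible tip above where the state implies, so I'll find the height by touch.

```bash
python3 -m pendant '[[0,0,0.004,0,0,0,0],[0,0,0.004,0,0,0,0],[0,0,0,0,0,0,0]]' >/dev/null; python3 st.py
python3 -m pendant '[[0,0,0.003,0,0,0,0],[0,0,0.003,0,0,0,0],[0,0,0,0,0,0,0]]' >/dev/null; python3 st.py
python3 -c "
from h import *
d=get('side'); crop(d,230,170,320,240,8,'s3.png')
g=cv2.cvtColor(d['image'],cv2.COLOR_RGB2GRAY); print(g[208:232,276:285])"
```

```text
t 9.15 pos [548.7 -91.9  91.3] rel -104.8 -25.3 F x,y,z -0.3 -0.2 0.6 yaw [-1.67 57.27]
t 9.45 pos [549.  -91.9  85.6] rel -104.8 -25.1 F x,y,z -0.5 0.1 -0.3 yaw [-1.68 57.27]
[[ 22  25  29  21  22  15  20  40  80]
 [ 17  21  18  20  19  17  15  41  78]
 [ 12  18  19  25  16  20  21  45  81]
 [ 26  19  19  18  16  19  24  60  97]
 [ 41  25  22  14  16  19  35  70 106]
 [ 59  31  20  21  17  28  48  77 104]
 [ 68  36  19  18  19  38  59  84 106]
 [ 73  33  14  15  21  36  64  90 112]
 [ 75  36  15  11  17  36  66  91 115]
 [ 74  35  15  14  23  35  64  89 111]
 [ 72  39  17  13  21  40  62  85 103]
 [ 70  35  16  12  19  36  62  84  99]
 [ 69  37  22  23  20  40  66  82  92]
 [ 64  42  38  37  37  47  64  70  72]
 [ 47  45  47  47  47  52  48  39  30]
 [ 28  30  36  35  35  35  33  19  19]
 [ 55  54  54  51  56  53  53  52  51]
 [ 76  77  77  78  76  79  76  77  78]
 [ 80  80  82  82  82  81  82  81  82]
 [ 82  81  79  79  81  81  80  81  79]
 [ 82  82  82  82  79  82  81  82  79]
 [ 81  79  80  81  81  82  81  80  80]
 [ 83  82  81  82  82  83  80  82  80]
 [ 81  80  82  81  82  80  81  81  81]]
```

```bash
for i in 1 ; do python3 -m pendant '[[0,0,0.003,0,0,0,0],[0,0,0.003,0,0,0,0],[0,0,0,0,0,0,0]]' >/dev/null; python3 st.py
python3 -m pendant '[[0,0,0.003,0,0,0,0],[0,0,0,0,0,0,0]]' >/dev/null; python3 st.py
python3 -m pendant '[[0,0,0.002,0,0,0,0],[0,0,0,0,0,0,0]]' >/dev/null; python3 st.py; done
python3 -c "
from h import *
d=get('side'); g=cv2.cvtColor(d['image'],cv2.COLOR_RGB2GRAY); print(g[214:232,276:285])
d=get('wrist');d['image'][:]; crop(d,130,100,430,325,2.6,'w4.png')"
```

```text
t 9.8 pos [548.9 -92.   79.6] rel -104.8 -25.1 F x,y,z 0.3 0.7 0.1 yaw [-1.67 57.27]
t 10.0 pos [549.  -92.   76.7] rel -104.8 -25.1 F x,y,z 0.3 0.2 -0.5 yaw [-1.67 57.27]
t 10.2 pos [549.1 -92.   74.9] rel -104.8 -24.9 F x,y,z -0.9 -1.1 -0.7 yaw [-1.67 57.27]
[[ 17  17  21  20  18  15  27  63 100]
 [ 33  22  17  17  22  21  37  73 109]
 [ 53  27  17  12  16  30  56  84 115]
 [ 70  34  19  15  23  45  70  92 112]
 [ 70  34  12  18  24  46  73  91 103]
 [ 69  35  20  15  21  44  71  86 101]
 [ 63  35  20  21  26  45  71  82  93]
 [ 59  31  15  16  18  43  68  67  68]
 [ 51  27  14  18  21  45  60  49  35]
 [ 54  32  23  17  25  45  61  44  25]
 [ 63  47  42  38  38  53  68  62  49]
 [ 72  68  63  61  60  67  73  77  76]
 [ 81  78  78  77  75  76  79  80  81]
 [ 81  80  80  81  84  79  80  80  82]
 [ 81  80  82  80  80  81  82  81  81]
 [ 81  81  82  81  81  80  81  81  81]
 [ 81  84  81  81  80  80  81  83  81]
 [ 81  80  82  81  81  82  81  81  80]]
```

View pics/w4.png

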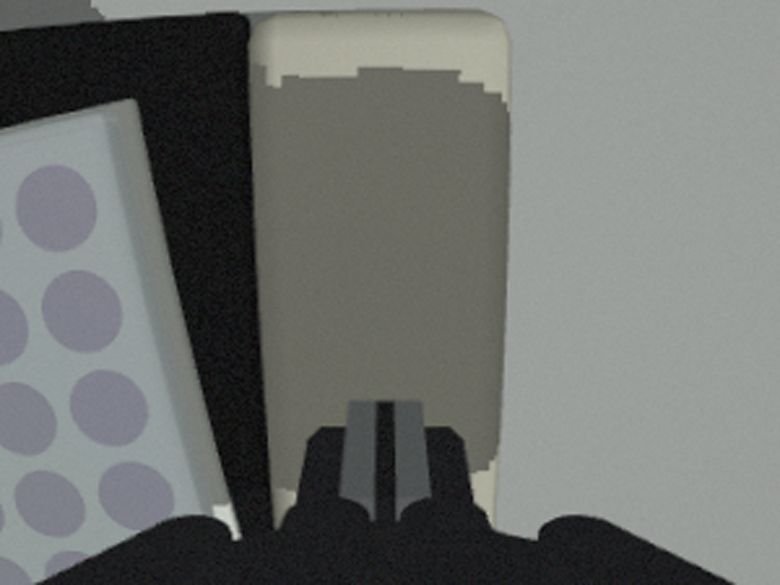

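The w4 view shows the fingers over the front block at (385,400), with the plate still in place and its near corner at (135,100). The real tip is about 6 mm above the reported TCP z. I'll go down a little more and push in x.

```bash
python3 -m pendant '[[0,0,0.003,0,0,0,0],[0,0,0,0,0,0,0]]' >/dev/null; python3 st.py
python3 -m pendant '[[0,-0.007,0,0,0,0,0],[0,-0.007,0,0,0,0,0],[0,-0.007,0,0,0,0,0],[0,-0.005,0,0,0,0,0],[0,0,0,0,0,0,0]]' >/dev/null; python3 st.py
python3 -m pendant '[[0,-0.004,0,0,0,0,0],[0,-0.003,0,0,0,0,0],[0,-0.003,0,0,0,0,0],[0,0,0,0,0,0,0]]' >/dev/null; python3 st.py
cat > see.py <<'E'
from h import *
# plate/stop/tray view through the top camera: print bright-plate outline relative to home
d=get("top"); k=8; im=cv2.resize(d["image"][160:245,290:400],None,fx=k,fy=k,interpolation=cv2.INTER_CUBIC)
g=im.mean(2); a=.028; H=np.array([577,-196.]); y=np.array([np.cos(a),np.sin(a)]); x=np.array([y[1],-y[0]])
import sys; cv2.imwrite("pics/"+sys.argv[1],im[:,:600,::-1])
hsv=cv2.cvtColor(im,cv2.COLOR_RGB2HSV); m=((hsv[...,1]<55)&(g>75)).astype(np.uint8); m[:, :170]=0; m[:, 500:]=0
m=cv2.morphologyEx(m,cv2.MORPH_OPEN,np.ones((21,21),np.uint8))
c=max(cv2.findContours(m,0,1)[0],key=cv2.contourArea); r=cv2.minAreaRect(c); b=cv2.boxPoints(r)
W=(pl(d,b/k+[290-.44,160-.44],90)[:,:2]-H)@np.c_[x,y]; print("box rel",W.round(1).tolist(),"ctr",W.mean(0).round(1),"size",[np.linalg.norm(W[i]-W[i-1]).round(0) for i in(1,2)],"ang",r[2])
E
python3 see.py t1.png
```

```text
t 10.5 pos [549.  -91.9  71.7] rel -104.8 -25.1 F x,y,z 0.1 0.7 -0.3 yaw [-1.67 57.27]
t 11.0 pos [ 550.  -118.8   72.1] rel -77.9 -24.8 F x,y,z 0.1 0.3 -0.3 yaw [-1.6  57.27]
t 11.4 pos [ 550.3 -128.2   72.1] rel -68.5 -24.7 F x,y,z -0.3 0.0 -0.1 yaw [-1.67 57.27]
box rel [[-82.9, 133.1], [52.2, 128.6], [49.1, 68.5], [-85.3, 72.9]] ctr [-16.7 100.8] size [np.float64(135.0), np.float64(60.0)] ang 90.0
```

```bash
cat > we.py <<'E'
from h import *
import sys
d=get("wrist"); g=cv2.GaussianBlur(cv2.cvtColor(d["image"],cv2.COLOR_RGB2GRAY),(3,3),0).astype(float); cv2.imwrite("pics/"+sys.argv[1],d["image"][:,:,::-1])
a=.028; H=np.array([577,-196.]); y=np.array([np.cos(a),np.sin(a)]); x=np.array([y[1],-y[0]])
rel=lambda uv,z:(pl(d,uv,z)[:,:2]-H)@np.c_[x,y]
E=[];T=[]
for r in range(110,252,4):            # from block's black/cream boundary walk left to the plate's -x side
    row=g[r]; dk=np.where(row<38)[0]; dk=dk[(dk>60)&(dk<420)]
    if len(dk)<4: continue
    e=dk.max(); s=e
    while s>0 and row[s]<45: s-=1
    if e-s>3: E.append((s,r)); T.append((e,r))
E=np.array(E);T=np.array(T)
print("plate-x side (z78) | tray/block edge (z70)")
for p,q,a_,b_ in list(zip(rel(E,78).round(1),rel(T,70).round(1),E,T))[::3]: print(p,q,a_,b_)
E
python3 we.py w5.png
```

```text
plate-x side (z78) | tray/block edge (z70)
[  -9.1 -103.4] [ -77.7 -101.2] [149 110] [298 110]
[  67.8 -105.4] [-77.8 -95.5] [ 28 122] [298 122]
[  93.6 -101.6] [-77.8 -89.9] [  0 134] [298 134]
[-46.2 -85.2] [-77.9 -84.2] [228 146] [298 146]
[-46.9 -79.7] [-78.  -78.5] [230 158] [298 158]
[-47.7 -74.2] [-78.  -72.7] [232 170] [298 170]
[-48.4 -68.6] [-78.1 -66.9] [234 182] [298 182]
[-49.7 -63. ] [-78.2 -61. ] [237 194] [298 194]
[-50.4 -57.2] [-78.3 -54.9] [239 206] [298 206]
[-51.1 -51.4] [-78.4 -48.7] [241 218] [298 218]
[-52.4 -45.4] [-78.1 -42.4] [244 230] [297 230]
[-53.1 -39.2] [-78.2 -35.9] [246 242] [297 242]
```

The plate is now moving, with its −x side clean at a 0.15 rad slope. I'll keep pushing toward the back stop.

```bash
python3 -m pendant '[[0,-0.003,0,0,0,0,0],[0,-0.003,0,0,0,0,0],[0,0,0,0,0,0,0]]' >/dev/null; python3 st.py; python3 we.py w6.png | tail -5
python3 -m pendant '[[0,-0.002,0,0,0,0,0],[0,-0.002,0,0,0,0,0],[0,0,0,0,0,0,0]]' >/dev/null; python3 st.py; python3 we.py w7.png | tail -5
```

```text
t 11.8 pos [ 550.7 -134.2   72.1] rel -62.5 -24.6 F x,y,z -0.9 0.2 -0.0 yaw [-1.66 57.27]
[-44.9 -62.8] [-78.  -60.8] [240 194] [310 194]
[-45.7 -57. ] [-78.1 -54.7] [242 206] [310 206]
[-46.5 -51.2] [-78.3 -48.5] [244 218] [310 218]
[-47.2 -45.2] [-78.5 -42.2] [246 230] [310 230]
[-48. -39.] [-78.2 -35.7] [248 242] [309 242]
t 12.15 pos [ 550.8 -138.1   72.1] rel -58.6 -24.6 F x,y,z -0.1 0.5 0.4 yaw [-1.67 57.27]
[-43.3 -62.8] [-78.  -60.8] [245 194] [318 194]
[-44.1 -57. ] [-78.2 -54.7] [247 206] [318 206]
[-44.4 -51.2] [-78.4 -48.5] [248 218] [318 218]
[-44.7 -45.2] [-78.2 -42.2] [249 230] [317 230]
[-45.1 -39. ] [-78.4 -35.6] [250 242] [317 242]
```

```bash
python3 -m pendant '[[0,-0.002,0,0,0,0,0],[0,0,0,0,0,0,0]]' >/dev/null; python3 st.py; python3 we.py w8.png | tail -5
python3 -m pendant '[[0,-0.001,0,0,0,0,0],[0,0,0,0,0,0,0]]' >/dev/null; python3 st.py; python3 we.py w9.png | tail -5
python3 -m pendant '[[0,-0.001,0,0,0,0,0],[0,0,0,0,0,0,0]]' >/dev/null; python3 st.py; python3 we.py w10.png | tail -5
```

```text
t 12.4 pos [ 550.9 -140.    72.1] rel -56.7 -24.5 F x,y,z -1.8 1.3 0.2 yaw [-1.68 57.27]
[-42.8 -62.8] [-78.  -60.8] [248 194] [322 194]
[-43.1 -57. ] [-78.2 -54.7] [249 206] [322 206]
[-43.5 -51.2] [-78.  -48.5] [250 218] [321 218]
[-43.8 -45.2] [-78.3 -42.2] [251 230] [321 230]
[-43.6 -39. ] [-78.  -35.6] [251 242] [320 242]
t 12.65 pos [ 550.9 -140.9   72.2] rel -55.8 -24.5 F x,y,z -2.0 2.0 0.5 yaw [-1.68 57.27]
[-42.4 -62.7] [-77.6 -60.8] [249 194] [323 194]
[-42.7 -57. ] [-77.9 -54.7] [250 206] [323 206]
[-43.1 -51.1] [-78.1 -48.5] [251 218] [323 218]
[-42.9 -45.1] [-77.9 -42.1] [251 230] [322 230]
[-43.2 -38.9] [-78.2 -35.5] [252 242] [322 242]
t 12.9 pos [ 551.2 -141.7   72.2] rel -55.0 -24.3 F x,y,z -2.2 1.9 0.7 yaw [-1.68 57.27]
[-42.5 -62.4] [-77.8 -60.5] [251 194] [325 194]
[-42.4 -56.7] [-78.  -54.4] [251 206] [325 206]
[-42.7 -50.8] [-77.8 -48.2] [252 218] [324 218]
[-42.6 -44.8] [-78.1 -41.8] [252 230] [324 230]
[-42.9 -38.7] [-77.9 -35.3] [253 242] [323 242]
```

```bash
python3 -m pendant '[[0,-0.001,0,0,0,0,0],[0,0,0,0,0,0,0]]' >/dev/null; python3 st.py; python3 we.py w11.png | tail -5
```

```text
t 13.15 pos [ 551.5 -142.2   72.3] rel -54.5 -24.0 F x,y,z -5.3 2.3 1.1 yaw [-1.69 57.27]
[-42.  -62.2] [-77.8 -60.2] [251 194] [326 194]
[-42.3 -56.4] [-77.5 -54.1] [252 206] [325 206]
[-42.2 -50.6] [-77.8 -47.9] [252 218] [325 218]
[-42.5 -44.6] [-77.6 -41.5] [253 230] [324 230]
[-42.3 -38.4] [-77.9 -35. ] [253 242] [324 242]
```

Seated against the back stop: force 5 N and the side parallel to the tray edge. Next I'll go round to the −y side.

```bash
python3 -m pendant '[[0,0.01,0,0,0,0,0],[0,0.007,0,0,0,0,0],[0,0,-0.02,0,0,0,0],[0,0,-0.02,0,0,0,0],[0.044,-0.02,0,0,0,0,0],[0.044,-0.02,0,0,0,0,0],[0,-0.027,0,0,0,0,0],[0,0,0,0,0,0,0],[0,0,0,0,0,0,0]]' >/dev/null; python3 st.py
cat > wy.py <<'E'
from h import *
import sys
d=get("wrist"); g=cv2.GaussianBlur(cv2.cvtColor(d["image"],cv2.COLOR_RGB2GRAY),(3,3),0).astype(int); cv2.imwrite("pics/"+sys.argv[1],d["image"][:,:,::-1])
a=.028; H=np.array([577,-196.]); y=np.array([np.cos(a),np.sin(a)]); x=np.array([y[1],-y[0]])
print(proj(d,[[*(H+x*i+y*j),z] for i in(-43,43) for j,z in((-85,90),(-105,70))]).round(0).tolist())
for c in (180,230,340,380): print(c,g[60:300:6,c].tolist())
E
python3 wy.py w12.png
```

```text
t 14.1 pos [ 463.9 -195.8  112.3] rel -3.4 -113.1 F x,y,z -0.0 -0.2 -0.2 yaw [-1.61 57.27]
[[342.0, 287.0], [339.0, 245.0], [203.0, 287.0], [207.0, 245.0]]
180 [171, 171, 172, 172, 173, 172, 173, 172, 174, 174, 174, 174, 173, 173, 175, 101, 92, 90, 91, 91, 90, 91, 91, 92, 93, 94, 95, 94, 97, 92, 72, 19, 18, 18, 17, 20, 20, 17, 19, 20]
230 [172, 173, 172, 173, 172, 174, 174, 174, 174, 174, 174, 173, 174, 174, 174, 174, 174, 174, 174, 174, 130, 109, 108, 110, 111, 109, 109, 108, 109, 110, 108, 18, 21, 19, 17, 81, 135, 121, 168, 157]
340 [82, 78, 74, 67, 61, 55, 53, 51, 48, 50, 106, 174, 175, 175, 174, 175, 175, 175, 174, 174, 175, 175, 175, 174, 175, 174, 109, 109, 109, 108, 87, 20, 27, 26, 26, 25, 24, 26, 23, 27]
380 [86, 85, 87, 89, 87, 85, 86, 88, 88, 86, 153, 173, 174, 174, 173, 174, 174, 173, 174, 175, 174, 174, 175, 175, 175, 174, 109, 109, 109, 100, 49, 24, 26, 29, 25, 27, 27, 27, 25, 27]
```

```bash
cat > wy.py <<'E'
from h import *
import sys
d=get("wrist"); g=cv2.GaussianBlur(cv2.cvtColor(d["image"],cv2.COLOR_RGB2GRAY),(3,3),0).astype(int); cv2.imwrite("pics/"+sys.argv[1],d["image"][:,:,::-1])
a=.028; H=np.array([577,-196.]); y=np.array([np.cos(a),np.sin(a)]); x=np.array([y[1],-y[0]])
for c in (205,215,225,235,320,328,336):
    r=175
    while r<300 and not(g[r,c]<40): r+=1
    t=r
    while r<330 and g[r,c]<48: r+=1
    print(c,t,r,"tray edge",((pl(d,(c,t),70)[0,:2]-H)@np.c_[x,y]).round(1),"plate edge",((pl(d,(c,r),72)[0,:2]-H)@np.c_[x,y]).round(1))
E
python3 -m pendant '[[0,0,0.02,0,0,0,0],[0,0,0.02,0,0,0,0],[0,0,0,0,0,0,0]]' >/dev/null; python3 st.py; python3 wy.py w13.png
python3 -m pendant '[[-0.004,0,0,0,0,0,0],[-0.004,0,0,0,0,0,0],[-0.004,0,0,0,0,0,0],[0,0,0,0,0,0,0]]' >/dev/null; python3 st.py;python3 wy.py w14.png
```

```text
t 14.45 pos [ 462.5 -194.4   69.9] rel -4.8 -114.4 F x,y,z -0.9 -1.1 0.6 yaw [-1.71 57.27]
205 273 330 tray edge [  33.8 -108.3] plate edge [ 37.2 -71.6]
215 273 330 tray edge [  28.4 -108.5] plate edge [ 31.3 -72. ]
225 274 330 tray edge [  23.1 -108. ] plate edge [ 25.4 -72.3]
235 274 330 tray edge [  17.7 -108.1] plate edge [ 19.6 -72.5]
320 273 330 tray edge [ -26.7 -108.8] plate edge [-28.7 -72.5]
328 273 330 tray edge [ -31.  -108.7] plate edge [-33.4 -72.3]
336 273 306 tray edge [ -35.3 -108.6] plate edge [-36.5 -89. ]
t 14.9 pos [ 477.4 -195.2   72.8] rel -3.6 -99.5 F x,y,z 0.6 0.2 1.6 yaw [-1.7  57.27]
205 247 281 tray edge [  34.5 -107.2] plate edge [ 35.8 -87.9]
215 247 281 tray edge [  29.1 -107.3] plate edge [ 30.2 -88.1]
225 247 281 tray edge [  23.8 -107.4] plate edge [ 24.7 -88.3]
235 247 281 tray edge [  18.6 -107.4] plate edge [ 19.3 -88.4]
320 247 280 tray edge [ -25.2 -107.5] plate edge [-26.  -89.1]
328 247 280 tray edge [ -29.4 -107.4] plate edge [-30.3 -89. ]
336 246 280 tray edge [ -33.6 -107.9] plate edge [-34.6 -88.9]
```

```bash
python3 -m pendant '[[-0.003,0,0,0,0,0,0],[-0.003,0,0,0,0,0,0],[-0.003,0,0,0,0,0,0],[-0.003,0,0,0,0,0,0],[-0.003,0,0,0,0,0,0],[0,0,0,0,0,0,0]]' >/dev/null; python3 st.py;python3 wy.py w15.png
python3 -m pendant '[[-0.002,0,0,0,0,0,0],[-0.002,0,0,0,0,0,0],[0,0,0,0,0,0,0]]' >/dev/null; python3 st.py;python3 wy.py w16.png
```

```text
t 15.55 pos [ 492.  -194.7   72.2] rel -3.7 -85.0 F x,y,z -0.9 -0.9 -0.5 yaw [-1.69 57.27]
205 223 280 tray edge [  33.3 -106.2] plate edge [ 35.5 -74.4]
215 223 280 tray edge [  28.1 -106.2] plate edge [ 30.  -74.6]
225 223 281 tray edge [  23.  -106.3] plate edge [ 24.6 -74.2]
235 223 281 tray edge [  17.9 -106.3] plate edge [ 19.2 -74.3]
320 222 280 tray edge [ -24.5 -106.8] plate edge [-25.9 -75. ]
328 222 280 tray edge [ -28.6 -106.8] plate edge [-30.2 -74.9]
336 222 280 tray edge [ -32.7 -106.8] plate edge [-34.5 -74.7]
t 15.9 pos [ 495.6 -194.6   72.2] rel -3.7 -81.3 F x,y,z 0.2 0.5 0.6 yaw [-1.68 57.27]
205 217 280 tray edge [  33.  -105.7] plate edge [ 35.5 -70.8]
215 217 280 tray edge [  27.9 -105.7] plate edge [ 30. -71.]
225 217 281 tray edge [  22.8 -105.7] plate edge [ 24.5 -70.5]
235 217 281 tray edge [  17.7 -105.8] plate edge [ 19.2 -70.6]
320 216 280 tray edge [ -24.4 -106.3] plate edge [-25.9 -71.3]
328 216 280 tray edge [ -28.5 -106.3] plate edge [-30.2 -71.2]
336 216 279 tray edge [ -32.5 -106.3] plate edge [-34.5 -71.7]
```

```bash
python3 -m pendant '[[-0.002,0,0,0,0,0,0],[-0.002,0,0,0,0,0,0],[0,0,0,0,0,0,0]]' >/dev/null; python3 st.py
for k in 1; do python3 -m pendant '[[-0.001,0,0,0,0,0,0],[0,0,0,0,0,0,0]]' >/dev/null; python3 st.py
python3 -m pendant '[[-0.001,0,0,0,0,0,0],[0,0,0,0,0,0,0]]' >/dev/null; python3 st.py; done;python3 wy.py w17.png
```

```text
t 16.25 pos [ 499.7 -194.5   72.2] rel -3.7 -77.3 F x,y,z 0.3 -0.7 0.2 yaw [-1.68 57.27]
t 16.45 pos [ 500.4 -194.4   72.2] rel -3.7 -76.6 F x,y,z -0.7 -0.4 0.3 yaw [-1.68 57.27]
t 16.65 pos [ 501.3 -194.4   72.1] rel -3.7 -75.6 F x,y,z 0.5 0.1 1.4 yaw [-1.68 57.27]
205 206 280 tray edge [  32.6 -105.7] plate edge [ 35.4 -65. ]
215 206 280 tray edge [  27.5 -105.7] plate edge [ 29.9 -65.2]
225 206 280 tray edge [  22.5 -105.7] plate edge [ 24.5 -65.4]
235 206 281 tray edge [  17.5 -105.7] plate edge [ 19.1 -64.9]
320 205 280 tray edge [ -24.2 -106.2] plate edge [-25.9 -65.5]
328 205 280 tray edge [ -28.2 -106.2] plate edge [-30.2 -65.4]
336 205 279 tray edge [ -32.2 -106.3] plate edge [-34.5 -65.9]
```

```bash

python3 -m pendant '[[-0.001,0,0,0,0,0,0],[0,0,0,0,0,0,0]]' >/dev/null; python3 st.py
python3 -m pendant '[[-0.001,0,0,0,0,0,0],[0,0,0,0,0,0,0]]' >/dev/null; python3 st.py
python3 wy.py w18.png|head -1
```

```text
t 16.9 pos [ 502.4 -194.4   72.2] rel -3.7 -74.5 F x,y,z 0.5 0.3 0.7 yaw [-1.68 57.27]
t 17.1 pos [ 503.3 -194.3   72.1] rel -3.7 -73.6 F x,y,z -1.1 1.0 0.9 yaw [-1.68 57.27]
205 203 280 tray edge [  32.5 -105.3] plate edge [ 35.4 -63.1]
```

```bash

python3 -m pendant '[[-0.001,0,0,0,0,0,0],[0,0,0,0,0,0,0]]' >/dev/null; python3 st.py
python3 -m pendant '[[-0.001,0,0,0,0,0,0],[0,0,0,0,0,0,0]]' >/dev/null; python3 st.py
python3 wy.py w19.png
```

```text
t 17.35 pos [ 503.4 -194.3   72. ] rel -3.7 -73.5 F x,y,z -1.0 -3.2 2.0 yaw [-1.67 57.27]
t 17.55 pos [ 503.4 -194.3   71.9] rel -3.8 -73.5 F x,y,z -0.4 -5.0 3.6 yaw [-1.66 57.27]
205 203 280 tray edge [  32.4 -105.3] plate edge [ 35.3 -63.2]
215 203 280 tray edge [  27.3 -105.3] plate edge [ 29.8 -63.4]
225 203 281 tray edge [  22.3 -105.3] plate edge [ 24.4 -62.9]
235 203 281 tray edge [  17.3 -105.3] plate edge [ 19. -63.]
320 202 280 tray edge [ -24.2 -105.8] plate edge [-25.9 -63.6]
328 202 280 tray edge [ -28.2 -105.8] plate edge [-30.2 -63.5]
336 202 280 tray edge [ -32.2 -105.8] plate edge [-34.6 -63.4]
```

Seated against the side stop, with a hard rise to 5 N and no further motion. Next a confirming push against the back stop at the plate's middle.

```bash
python3 -m pendant '[[0.008,0,0,0,0,0,0],[0.008,0,0,0,0,0,0],[0,0,-0.02,0,0,0,0],[0,0,-0.02,0,0,0,0],[-0.03,0.026,0,0,0,0,0],[-0.03,0.026,0,0,0,0,0],[-0.029,0.026,0,0,0,0,0],[0,0,0,0,0,0,0],[0,0,0.02,0,0,0,0],[0,0,0.02,0,0,0,0],[0,0,0,0,0,0,0],[0,0,0,0,0,0,0]]' >/dev/null; python3 st.py; python3 we.py w20.png
python3 -m pendant '[[0,-0.005,0,0,0,0,0],[0,-0.005,0,0,0,0,0],[0,-0.005,0,0,0,0,0],[0,-0.004,0,0,0,0,0],[0,0,0,0,0,0,0]]' >/dev/null; python3 st.py; python3 we.py w21.png
```

```text
t 18.8 pos [ 575.8 -114.5   72.2] rel -81.5 1.1 F x,y,z -1.4 1.5 0.5 yaw [-1.68 57.27]
plate-x side (z78) | tray/block edge (z70)
[ 79.6 -89.8] [-77.6 -75.3] [  0 110] [270 110]
[ 80.2 -82.7] [-78.1 -69.6] [  0 122] [271 122]
[ 38.  -71.1] [-78. -64.] [ 51 134] [271 134]
[-43.7 -59.7] [-78.  -58.3] [195 146] [271 146]
[-43.4 -54.2] [-78.  -52.6] [195 158] [271 158]
[-43.6 -48.6] [-78.  -46.8] [196 170] [271 170]
[-43.8 -42.9] [-78.5 -41. ] [197 182] [272 182]
[-43.4 -37.2] [-78.4 -35.1] [197 194] [272 194]
[-43.5 -31.3] [-78.4 -29. ] [198 206] [272 206]
[-43.6 -25.4] [-78.4 -22.8] [199 218] [272 218]
[-43.6 -19.3] [-78.4 -16.5] [200 230] [272 230]
[-43.6 -13. ] [-78.3 -10. ] [201 242] [272 242]
t 19.35 pos [ 576.5 -133.9   72.1] rel -62.1 1.2 F x,y,z -0.1 -0.0 0.6 yaw [-1.62 57.27]
plate-x side (z78) | tray/block edge (z70)
[ 98.6 -89.7] [-77.8 -75.3] [  0 110] [312 110]
[ 39.3 -75.5] [-77.4 -69.6] [ 76 122] [311 122]
[ 39.2 -69.3] [-77.5 -64. ] [ 77 134] [311 134]
[-42.4 -59.1] [-77.5 -58.3] [234 146] [311 146]
[-42.7 -53.7] [-77.7 -52.5] [235 158] [311 158]
[-42.6 -48.2] [-77.8 -46.8] [235 170] [311 170]
[-42.9 -42.6] [-77.9 -40.9] [236 182] [311 182]
[-42.7 -37. ] [-78.1 -35. ] [236 194] [311 194]
[-43.  -31.2] [-78.2 -28.9] [237 206] [311 206]
[-42.8 -25.4] [-77.9 -22.7] [237 218] [310 218]
[-43.  -19.3] [-78.1 -16.4] [238 230] [310 230]
[-42.7 -13.1] [-78.3  -9.8] [238 242] [310 242]
```

```bash

python3 -m pendant '[[0,-0.003,0,0,0,0,0],[0,-0.002,0,0,0,0,0],[0,0,0,0,0,0,0]]' >/dev/null; python3 st.py
python3 -m pendant '[[0,-0.001,0,0,0,0,0],[0,0,0,0,0,0,0]]' >/dev/null; python3 st.py
python3 -m pendant '[[0,-0.001,0,0,0,0,0],[0,0,0,0,0,0,0]]' >/dev/null; python3 st.py;python3 we.py w22.png|tail -4
```

```text
t 19.7 pos [ 576.6 -138.3   71.9] rel -57.7 1.2 F x,y,z 0.1 0.1 0.3 yaw [-1.67 57.27]
t 19.9 pos [ 576.6 -139.2   72. ] rel -56.8 1.2 F x,y,z -0.3 0.3 0.5 yaw [-1.68 57.27]
t 20.1 pos [ 576.7 -140.2   72. ] rel -55.8 1.3 F x,y,z 0.1 0.5 0.0 yaw [-1.68 57.27]
[-42.7 -31.2] [-77.8 -28.9] [250 206] [323 206]
[-42.6 -25.4] [-78.1 -22.7] [250 218] [323 218]
[-42.9 -19.4] [-77.8 -16.4] [251 230] [322 230]
[-42.7 -13.2] [-78.2  -9.8] [251 242] [322 242]
```

```bash

python3 -m pendant '[[0,-0.001,0,0,0,0,0],[0,0,0,0,0,0,0]]' >/dev/null; python3 st.py
python3 -m pendant '[[0,-0.0007,0,0,0,0,0],[0,0,0,0,0,0,0]]' >/dev/null; python3 st.py
python3 -m pendant '[[0,-0.0005,0,0,0,0,0],[0,0,0,0,0,0,0]]' >/dev/null; python3 st.py;python3 we.py w23.png|tail -4
```

```text
t 20.35 pos [ 576.7 -140.9   72. ] rel -55.1 1.3 F x,y,z -1.8 -0.5 -0.5 yaw [-1.67 57.27]
t 20.55 pos [ 576.7 -141.1   72. ] rel -54.9 1.3 F x,y,z -5.2 -0.2 0.0 yaw [-1.68 57.27]
t 20.75 pos [ 576.8 -141.3   72. ] rel -54.7 1.3 F x,y,z -6.2 0.3 1.6 yaw [-1.69 57.27]
[-42.5 -31.2] [-77.7 -28.9] [252 206] [325 206]
[-42.4 -25.4] [-77.9 -22.7] [252 218] [325 218]
[-42.7 -19.4] [-77.7 -16.4] [253 230] [324 230]
[-42.5 -13.2] [-77.5  -9.8] [253 242] [323 242]
```

Firmly seated (6 N, no motion). I'll back off, lift and use the last view to check the corner.

```bash
python3 -m pendant '[[0,0.01,0,0,0,0,0],[0,0.015,0,0,0,0,0],[0,0.015,0,0,0,0,0],[0,0,-0.045,0,0,0,0],[0,0,-0.045,0,0,0,0],[0,0,-0.045,0,0,0,0],[-0.03,-0.03,0,0,0,0,0],[-0.03,-0.03,0,0,0,0,0],[0,0,0,0,0,0,0],[0,0,0,0,0,0,0]]' >/dev/null; python3 st.py
python3 -c "
from h import *
d=get('wrist'); crop(d,130,60,390,255,3,'w24.png'); np.savez('w24.npz',**d)"
```

```text
t 21.8 pos [ 637.4 -160.3  205.7] rel -34.0 61.4 F x,y,z -0.5 -0.0 -0.2 yaw [-1.64 57.27]
```

View pics/w24.png

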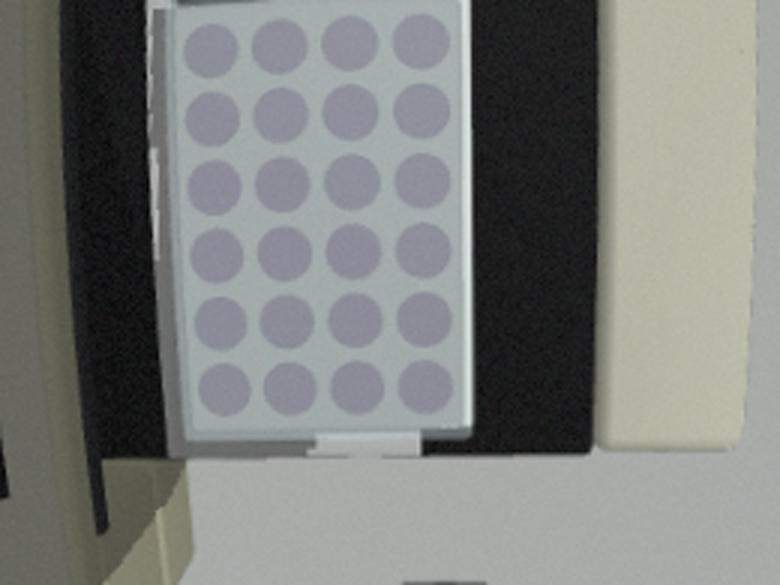

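The crop shows the plate's long side flush along the back stop (x≈170–185) and its short side flush on the side stop (y≈437), square to the tray. Now to shut the drawer.

```bash
python3 -m pendant '[[0.026,0.044,0,0,0,0,0],[0.026,0.044,0,0,0,0,0],[0.025,0.043,0,0,0,0,0],[0,0,0,0,0,0,0],[0,0,0.04,0,0,0,0],[0,0,0.04,0,0,0,0],[0,0,0.04,0,0,0,0],[0,0,0.038,0,0,0,0],[0,0,0,0,0,0,0],[0,0,0,0,0,0,0]]' >/dev/null; python3 st.py
python3 - <<'E'
from h import *
d=get("side"); g=cv2.cvtColor(d["image"],cv2.COLOR_RGB2GRAY); s=arm.read_state(); uv=proj(d,[s["position"],s["position"]+[0,0,6]]).round(1); print(uv); c=int(uv[0,0]); r=int(uv[0,1]); cv2.imwrite("pics/s4.png",d["image"][:,:,::-1])
print(g[r-14:r+14,c-5:c+6])
E
```

```text
t 22.85 pos [557.9 -33.6  49.8] rel -162.9 -14.6 F x,y,z -0.6 0.5 0.9 yaw [-1.75 57.27]
[[273.  245. ]
 [273.1 243.2]]
[[ 38  19  24  30  31  28  21  15  18  22  51]
 [ 56  17  17  18  20  20  17  14  22  30  58]
 [ 66  18  17  16  18  17  16  16  20  37  67]
 [ 72  34  21  17  13  20  20  16  25  44  71]
 [ 93  66  45  27  15  16  19  24  31  49  72]
 [111  97  67  35  16  12  18  23  40  59  71]
 [113 101  73  35  20  18  20  30  53  68  75]
 [ 89  89  70  32  15  16  18  33  56  68  67]
 [ 50  60  59  34  18  15  18  34  53  63  48]
 [ 43  51  63  35  19  17  19  32  55  57  39]
 [ 57  63  62  35  16  19  25  30  53  61  46]
 [ 76  77  66  37  19  18  21  35  57  66  61]
 [ 78  76  67  45  35  38  34  42  59  72  74]
 [ 77  75  72  60  59  59  57  60  67  75  76]
 [ 77  76  74  72  73  74  73  74  74  75  79]
 [ 80  81  81  80  77  77  77  76  77  77  77]
 [100 101  98  94  82  75  77  77  77  76  76]
 [123 124 122 114  88  75  77  75  75  75  79]
 [128 128 128 120  98  80  76  77  75  78  77]
 [128 128 127 122 103  82  77  75  76  76  76]
 [127 128 127 118  93  76  76  74  78  76  76]
 [128 128 128 116  90  79  81  79  79  77  76]
 [128 128 127 120 105 101  99 100  94  81  75]
 [127 127 127 127 124 123 124 123 114  89  76]
 [126 128 128 127 127 128 127 127 120 101  80]
 [128 128 127 127 127 128 128 126 126 114  85]
 [127 128 126 126 127 128 127 128 127 117  86]
 [126 128 126 127 128 128 126 127 126 117  90]]
```

```bash
python3 -m pendant '[[0,0,0.005,0,0,0,0],[0,0,0.004,0,0,0,0],[0,-0.004,0,0,0,0,0],[0,-0.004,0,0,0,0,0],[0,-0.003,0,0,0,0,0],[0,-0.002,0,0,0,0,0],[0,0,0,0,0,0,0]]' >/dev/null; python3 st.py
python3 -m pendant '[[0,-0.002,0,0,0,0,0],[0,-0.002,0,0,0,0,0],[0,-0.002,0,0,0,0,0],[0,-0.002,0,0,0,0,0],[0,-0.002,0,0,0,0,0],[0,-0.002,0,0,0,0,0]]' >/dev/null; python3 st.py
python3 -m pendant '[[0,-0.002,0,0,0,0,0],[0,-0.002,0,0,0,0,0],[0,-0.002,0,0,0,0,0],[0,-0.002,0,0,0,0,0]]' >/dev/null; python3 st.py
```

```text
t 23.6 pos [558.  -47.2  40.2] rel -149.3 -14.8 F x,y,z 0.6 0.4 0.2 yaw [-1.64 57.27]
t 24.2 pos [558.4 -57.4  40.1] rel -139.0 -14.7 F x,y,z -6.7 -0.4 1.5 yaw [-1.68 57.27]
t 24.6 pos [558.7 -65.3  40.1] rel -131.1 -14.7 F x,y,z -6.1 -1.4 0.5 yaw [-1.69 57.27]
```

The drawer is moving at about 6–7 N.

```bash
for i in 1; do python3 -m pendant '[[0,-0.0025,0,0,0,0,0],[0,-0.003,0,0,0,0,0],[0,-0.003,0,0,0,0,0],[0,-0.003,0,0,0,0,0],[0,-0.003,0,0,0,0,0],[0,-0.003,0,0,0,0,0],[0,-0.003,0,0,0,0,0],[0,-0.003,0,0,0,0,0],[0,-0.003,0,0,0,0,0],[0,-0.003,0,0,0,0,0],[0,-0.003,0,0,0,0,0],[0,-0.003,0,0,0,0,0]]' >/dev/null; python3 st.py
python3 -m pendant '[[0,-0.003,0,0,0,0,0],[0,-0.003,0,0,0,0,0],[0,-0.003,0,0,0,0,0],[0,-0.003,0,0,0,0,0],[0,-0.003,0,0,0,0,0],[0,-0.003,0,0,0,0,0],[0,-0.003,0,0,0,0,0],[0,-0.003,0,0,0,0,0],[0,-0.003,0,0,0,0,0],[0,-0.003,0,0,0,0,0],[0,-0.003,0,0,0,0,0],[0,-0.003,0,0,0,0,0]]' >/dev/null; python3 st.py; done
python3 - <<'E'
from h import *
d=get("side"); cv2.imwrite("pics/s5.png",d["image"][:,:,::-1])
d=get("top"); g=cv2.cvtColor(d["image"],cv2.COLOR_RGB2GRAY); cv2.imwrite("pics/t5.png",d["image"][:,:,::-1])
E
```

```text
t 25.8 pos [ 560.  -100.8   40.1] rel -95.6 -14.3 F x,y,z -7.2 -0.9 -0.4 yaw [-1.69 57.27]
t 27.0 pos [ 561.4 -136.7   40.1] rel -59.7 -13.9 F x,y,z -6.5 0.3 -0.1 yaw [-1.7  57.27]
```

```bash
python3 -m pendant '[[0,-0.003,0,0,0,0,0],[0,-0.003,0,0,0,0,0],[0,-0.003,0,0,0,0,0],[0,-0.003,0,0,0,0,0],[0,-0.003,0,0,0,0,0],[0,-0.003,0,0,0,0,0],[0,-0.003,0,0,0,0,0],[0,-0.003,0,0,0,0,0],[0,-0.003,0,0,0,0,0],[0,-0.003,0,0,0,0,0],[0,-0.003,0,0,0,0,0],[0,-0.002,0,0,0,0,0]]' >/dev/null; python3 st.py
python3 -m pendant '[[0,-0.002,0,0,0,0,0],[0,-0.002,0,0,0,0,0],[0,-0.002,0,0,0,0,0],[0,-0.002,0,0,0,0,0],[0,-0.002,0,0,0,0,0]]' >/dev/null; python3 st.py
python3 -m pendant '[[0,-0.002,0,0,0,0,0],[0,-0.002,0,0,0,0,0],[0,-0.002,0,0,0,0,0]]' >/dev/null; python3 st.py
```

```text
t 28.3 pos [ 562.7 -171.8   40.1] rel -24.6 -13.6 F x,y,z -7.1 1.9 1.3 yaw [-1.71 57.27]
t 28.8 pos [ 563.1 -181.6   40.1] rel -14.7 -13.5 F x,y,z -7.0 1.9 0.1 yaw [-1.71 57.27]
t 29.1 pos [ 563.3 -187.6   40.1] rel -8.7 -13.5 F x,y,z -7.0 1.9 1.5 yaw [-1.72 57.27]
```

```bash

python3 -m pendant '[[0,-0.002,0,0,0,0,0],[0,-0.002,0,0,0,0,0],[0,-0.002,0,0,0,0,0]]' >/dev/null; python3 st.py
python3 -m pendant '[[0,-0.002,0,0,0,0,0],[0,-0.002,0,0,0,0,0]]' >/dev/null; python3 st.py
python3 -m pendant '[[0,-0.002,0,0,0,0,0],[0,-0.002,0,0,0,0,0]]' >/dev/null; python3 st.py
```

```text
t 29.4 pos [ 563.5 -193.6   40.1] rel -2.8 -13.4 F x,y,z -7.3 1.7 0.0 yaw [-1.72 57.27]
t 29.6 pos [ 563.6 -197.1   40.1] rel 0.8 -13.4 F x,y,z -17.2 2.0 4.4 yaw [-1.7  57.27]
t 29.8 pos [ 563.7 -197.4   40.2] rel 1.0 -13.4 F x,y,z -31.8 1.7 7.1 yaw [-1.67 57.27]
```

```bash

python3 -m pendant '[[0,0.005,0,0,0,0,0],[0,0.015,0,0,0,0,0],[0,0.03,0,0,0,0,0],[0,0.03,0,0,0,0,0],[0,0,-0.05,0,0,0,0],[0,0,-0.05,0,0,0,0],[0,0,-0.05,0,0,0,0],[0,0,0,0,0,0,0],[0,0,0,0,0,0,0]]' >/dev/null; python3 st.py
python3 - <<'E'
from h import *
d=get("top"); e=get("wrist"); cv2.imwrite("pics/t6.png",d["image"][:,:,::-1]); cv2.imwrite("pics/w25.png",e["image"][:,:,::-1])
a=.028; H=np.array([577,-196.]); y=np.array([np.cos(a),np.sin(a)]); x=np.array([y[1],-y[0]])
g=cv2.GaussianBlur(cv2.cvtColor(e["image"],cv2.COLOR_RGB2GRAY),(3,3),0).astype(int)
# sample image brightness/saturation along imager-x lines on plane z=70
for j in(-50,-65,-80):
    X=np.arange(-10,90,3); uv=proj(e,[[*(H+x*i+y*j),70] for i in X]).round().astype(int)
    print(j,[(int(i),int(g[v,u]),int(e["image"][v,u,0])-int(e["image"][v,u,2])) if 0<=u<560 and 0<=v<420 else None for i,(u,v) in zip(X,uv)])
E
```

```text
t 30.7 pos [ 560.8 -123.   191.5] rel -73.4 -14.2 F x,y,z 0.7 0.1 -1.0 yaw [-1.66 57.27]
-50 [(-10, 103, 0), (-7, 90, -1), (-4, 89, -2), (-1, 90, -1), (2, 89, -1), (5, 59, 1), (8, 45, 2), (11, 80, 8), (14, 83, 7), (17, 92, 10), (20, 94, 8), (23, 96, 7), (26, 96, 8), (29, 95, 10), (32, 94, 6), (35, 94, 9), (38, 94, 9), (41, 94, 8), (44, 95, 7), (47, 95, 10), (50, 93, 11), (53, 93, 9), (56, 93, 7), (59, 91, 7), (62, 36, 3), (65, 17, -4), (68, 19, 4), (71, 18, -2), (74, 16, -3), (77, 17, 1), (80, 17, 2), (83, 14, -3), (86, 21, -3), (89, 27, -2)]
-65 [(-10, 143, -1), (-7, 142, 0), (-4, 90, -1), (-1, 89, 0), (2, 90, 0), (5, 82, 1), (8, 47, 1), (11, 81, 6), (14, 83, 8), (17, 92, 8), (20, 95, 9), (23, 96, 8), (26, 96, 8), (29, 96, 8), (32, 95, 6), (35, 95, 8), (38, 95, 8), (41, 95, 7), (44, 94, 8), (47, 95, 9), (50, 94, 6), (53, 93, 8), (56, 93, 7), (59, 93, 7), (62, 59, 6), (65, 16, 1), (68, 17, 0), (71, 16, 2), (74, 18, 6), (77, 16, -1), (80, 16, -5), (83, 16, -3), (86, 19, -3), (89, 25, -3)]
-80 [(-10, 143, -1), (-7, 144, -1), (-4, 143, -2), (-1, 142, -1), (2, 142, -1), (5, 143, -3), (8, 114, 8), (11, 119, 11), (14, 124, 11), (17, 91, 6), (20, 95, 6), (23, 96, 10), (26, 96, 7), (29, 95, 8), (32, 95, 10), (35, 96, 9), (38, 95, 8), (41, 95, 7), (44, 94, 7), (47, 94, 9), (50, 94, 8), (53, 93, 7), (56, 94, 6), (59, 93, 8), (62, 61, 5), (65, 17, 3), (68, 17, 0), (71, 16, 1), (74, 17, -1), (77, 17, -2), (80, 18, -2), (83, 19, -2), (86, 22, 1), (89, 23, -4)]
```

```bash
python3 - <<'E'
from h import *
a=.028; H=np.array([577,-196.]); y=np.array([np.cos(a),np.sin(a)]); x=np.array([y[1],-y[0]])
for n in("wrist","top"):
    e=get(n)
    for j,z in((-125,0),(-140,0),(100,126) ,(-130,126)):
        X=np.arange(34,110,4); uv=proj(e,[[*(H+x*i+y*j),z] for i in X]).round().astype(int)
        print(n,j,z,[(int(i),int(e["image"][v,u].mean()),int(e["image"][v,u,0])-int(e["image"][v,u,2])) for i,(u,v) in zip(X,uv) if 0<=u<560 and 0<=v<420])
E
```

```text
wrist -125 0 [(34, 140, -1), (38, 141, -1), (42, 141, -1), (46, 142, -1), (50, 141, -1), (54, 140, -1), (58, 141, 0), (62, 141, 0), (66, 141, 0), (70, 141, -1), (74, 69, 11), (78, 72, 12), (82, 70, 9), (86, 69, 10), (90, 73, 12), (94, 72, 11), (98, 67, 12), (102, 71, 11), (106, 66, 12)]
wrist -140 0 [(34, 141, -2), (38, 139, -3), (42, 141, 0), (46, 143, 0), (50, 140, -1), (54, 140, -2), (58, 141, 0), (62, 141, 0), (66, 140, 0), (70, 139, 0), (74, 98, 16), (78, 68, 11), (82, 73, 11), (86, 69, 8), (90, 72, 11), (94, 66, 11), (98, 68, 13), (102, 72, 12), (106, 67, 10)]
wrist 100 126 [(34, 27, -3), (38, 30, -1), (42, 21, -2), (46, 31, 0), (50, 30, 0), (54, 20, -3), (58, 22, 0), (62, 26, -4), (66, 28, -1), (70, 25, -3), (74, 15, -2), (78, 31, -2), (82, 140, 13), (86, 143, 12), (90, 143, 13), (94, 143, 12), (98, 142, 13), (102, 143, 12), (106, 142, 12)]
wrist -130 126 [(34, 67, 11), (38, 69, 11), (42, 70, 11), (46, 71, 11), (50, 71, 10), (54, 67, 13), (58, 73, 13), (62, 69, 12), (66, 78, 11), (70, 81, 13), (74, 82, 6), (78, 80, 7), (82, 82, 6), (86, 82, 8), (90, 84, 7), (94, 85, 8), (98, 1
[... 468 characters left out ...]
, 8), (74, 39, 9), (78, 40, 10), (82, 37, 9), (86, 46, 10), (90, 50, 6), (94, 49, 5), (98, 49, 5), (102, 50, 5), (106, 50, 6)]
top 100 126 [(34, 103, -2), (38, 102, -1), (42, 104, -2), (46, 98, 1), (50, 81, 10), (54, 69, 14), (58, 65, 15), (62, 69, 16), (66, 87, 19), (70, 101, 14), (74, 104, 13), (78, 104, 12), (82, 105, 12), (86, 105, 12), (90, 106, 14), (94, 106, 12), (98, 105, 12), (102, 104, 13), (106, 104, 13)]
top -130 126 [(34, 103, -1), (38, 102, -1), (42, 103, -2), (46, 102, -1), (50, 92, 0), (54, 38, 8), (58, 37, 8), (62, 38, 8), (66, 41, 9), (70, 45, 7), (74, 49, 5), (78, 48, 5), (82, 49, 7), (86, 68, 8), (90, 105, 12), (94, 103, 14), (98, 105, 12), (102, 107, 13), (106, 106, 13)]
```

The hard stop came close to the expected closed position, but the wide knuckles along the imager's x may have met the imager's face instead of the drawer meeting its end stop. I'll re-push with the gripper turned about 68°, so its thin side faces the imager.

```bash
python3 -m pendant '[[0,0,0,0,0,8.5,0],[0,0,0,0,0,8.5,0],[0,0,0,0,0,8.5,0],[0,0,0,0,0,8.5,0],[0,0,0,0,0,8.5,0],[0,0,0,0,0,8.5,0],[0,0,0,0,0,8.5,0],[0,0,0,0,0,8.5,0],[0,0,0,0,0,0,0],[0,0,0,0,0,0,0]]' ; python3 st.py
python3 -m pendant '[[0,0,0.05,0,0,0,0],[0,0,0.05,0,0,0,0],[0,0,0.045,0,0,0,0],[0,0,0,0,0,0,0],[0,0,0,0,0,0,0]]'>/dev/null; python3 st.py; python3 -c "
from h import *
print(arm.read_state()['joints'].round(2))"
```

```text
clock: 31.9
position: [560.2, -123.4, 189.0]
ee_rot: [0.546, 0.838, -0.001, -0.002]
contact_force: [-0.1, -0.7, -0.0]
gripper_width: -0.1
grasp_force: 0.0
t 31.9 pos [ 560.2 -123.4  189. ] rel -73.1 -14.8 F x,y,z 0.7 -0.1 -0.0 yaw [52.4  23.17]
t 32.4 pos [ 560.6 -123.5   45.2] rel -73.0 -14.3 F x,y,z -0.1 -0.5 1.0 yaw [52.42 23.12]
[ 0.07  0.49 -0.33  0.   -0.75 -2.79]
```

```bash
python3 -m pendant '[[-0.0115,-0.0048,0.004,0,0,0,0],[-0.0115,-0.0048,0,0,0,0,0],[-0.0115,-0.0048,0,0,0,0,0],[-0.0115,-0.0048,0,0,0,0,0],[-0.007,-0.003,0,0,0,0,0],[0,0,0,0,0,0,0]]'>/dev/null; python3 st.py
python3 -m pendant '[[-0.002,-0.0008,0,0,0,0,0],[-0.002,-0.0008,0,0,0,0,0],[0,0,0,0,0,0,0]]'>/dev/null; python3 st.py
python3 -m pendant '[[-0.002,-0.0008,0,0,0,0,0],[-0.002,-0.0008,0,0,0,0,0],[0,0,0,0,0,0,0]]'>/dev/null; python3 st.py
python3 -m pendant '[[-0.002,-0.0008,0,0,0,0,0],[0,0,0,0,0,0,0]]'>/dev/null; python3 st.py
```

```text
t 33.0 pos [ 561.2 -182.1   41.3] rel -14.3 -15.4 F x,y,z 0.4 1.1 -0.2 yaw [52.52 22.9 ]
t 33.3 pos [ 561.4 -184.8   41. ] rel -11.6 -15.3 F x,y,z -0.3 -0.5 0.6 yaw [52.46 23.03]
t 33.6 pos [ 561.6 -189.4   41. ] rel -7.0 -15.2 F x,y,z 0.2 0.1 -0.3 yaw [52.47 23.01]
t 33.8 pos [ 561.6 -191.6   41. ] rel -4.8 -15.3 F x,y,z 0.0 -0.4 -0.5 yaw [52.47 23.  ]
```

```bash

python3 -m pendant '[[-0.002,-0.0008,0,0,0,0,0],[0,0,0,0,0,0,0]]'>/dev/null; python3 st.py
python3 -m pendant '[[-0.002,-0.0008,0,0,0,0,0],[0,0,0,0,0,0,0]]'>/dev/null; python3 st.py
python3 -m pendant '[[-0.001,-0.0004,0,0,0,0,0],[0,0,0,0,0,0,0]]'>/dev/null; python3 st.py
python3 -m pendant '[[-0.001,-0.0004,0,0,0,0,0],[0,0,0,0,0,0,0]]'>/dev/null; python3 st.py
```

```text
t 34.0 pos [ 561.7 -193.8   41. ] rel -2.6 -15.3 F x,y,z -0.2 0.4 0.7 yaw [52.48 23.  ]
t 34.2 pos [ 561.7 -196.    41. ] rel -0.5 -15.3 F x,y,z -0.2 -0.2 0.0 yaw [52.48 23.  ]
t 34.4 pos [ 561.8 -196.9   41. ] rel 0.5 -15.3 F x,y,z -0.8 -0.2 -0.4 yaw [52.47 23.  ]
t 34.6 pos [ 561.8 -197.9   41. ] rel 1.5 -15.2 F x,y,z 0.4 0.0 -0.2 yaw [52.47 23.01]
```

```bash

python3 -m pendant '[[-0.002,-0.0008,0,0,0,0,0],[0,0,0,0,0,0,0]]'>/dev/null; python3 st.py
python3 -m pendant '[[-0.001,-0.0004,0,0,0,0,0],[0,0,0,0,0,0,0]]'>/dev/null; python3 st.py
python3 -m pendant '[[-0.001,-0.0004,0,0,0,0,0],[0,0,0,0,0,0,0]]'>/dev/null; python3 st.py
python3 -m pendant '[[-0.001,-0.0004,0,0,0,0,0],[0,0,0,0,0,0,0]]'>/dev/null; python3 st.py
```

```text
t 34.8 pos [ 561.8 -198.4   41. ] rel 2.0 -15.3 F x,y,z -8.1 -0.8 2.8 yaw [52.48 22.99]
t 35.0 pos [ 561.7 -198.5   41. ] rel 2.1 -15.3 F x,y,z -10.9 -1.1 2.3 yaw [52.48 23.  ]
t 35.2 pos [ 561.7 -198.6   41. ] rel 2.2 -15.3 F x,y,z -14.9 -0.2 3.8 yaw [52.48 23.  ]
t 35.4 pos [ 561.7 -198.8   41. ] rel 2.3 -15.4 F x,y,z -18.5 -0.1 5.3 yaw [52.48 23.  ]
```

At 18 N, well above the 7 N it takes to slide, the drawer does not move, so it is on its end stop. I'll retract and hand in.

```bash

python3 -m pendant '[[0.005,0.002,0,0,0,0,0],[0.0115,0.0048,0,0,0,0,0],[0.025,0.01,0,0,0,0,0],[0.04,0.016,0,0,0,0,0],[0,0,-0.05,0,0,0,0],[0,0,-0.05,0,0,0,0],[0,0,-0.05,0,0,0,0],[0,0,0,0,0,0,0],[0,0,0,0,0,0,0],[0,0,0,0,0,0,0]]'>/dev/null; python3 st.py; python3 -c "
from h import *
print(arm.job_done())"
```

```text
t 36.4 pos [ 558.5 -115.5  189.8] rel -81.0 -16.2 F x,y,z -0.0 -0.4 -0.8 yaw [52.48 22.99]
the job is handed in; nothing more can be done
None
```

I pushed the plate square against both stops, closed the drawer until it held firm at 18 N, and handed the job in at about 36 s; no verdict came back, and I didn't re-check the plate once the drawer was shut.

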